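# Stand the fallen red jar back in the parts carousel and turn it to the front

## Robot

A 6-joint arm with a two-finger parallel gripper is mounted at the origin on the work surface. World frame = base frame: x ahead of the robot, y to its left, z up, the work surface at z = 0. Lengths are in m, angles in rad, forces in N, time in s.
With the tool pointing down it reaches from about 0.35 to 0.975 m from the base axis. Payload 4.9 kg.
Tool frame: the origin (TCP) lies at the very end of the fingers, on their centre line; the grasp point (between the pads) lies 19 mm behind it; z points along the fingers, y is the line along which they close (so a half turn about z gives the same grasp; the last joint's range is limited). The gripper opens to 85 mm and grips with 20 to 120 N. Pads are 22 mm wide; open, the fingers measure 114 mm over their backs; the gripper's body (76 mm by 85 mm) begins 54 mm behind the grasp point. The pads swing forward as they close: fully open they stand 13 mm farther back than shut.
Start: joints at [1.105, 0.053, 1.613, -0, 1.476, -0.119], TCP at [0.212, 0.588, 0.231] pointing down, gripper open.
Joint ranges: [-3.01, 3.01], [-1.01, 2.22], [0.06, 2.58], [-1.02, 4.17], [0.09, 2.62], [-3.14, 3.14]. Speed limits (rad/s): [2.57, 2.57, 3.14, 3.14, 3.14, 3.14].

## Interface

Orientations are given as a unit quaternion [w, x, y, z].
In Python, from plant import manip gives the robot as it stands.
- The arm moves only by the tool play_rows, never from a script. Its argument "series" is a list that holds one entry, the list of rows, each a list of 7 numbers: the shift along the world's x, y, z in m, then the turn, a rotation vector about the world's x, y, z in degrees, then the opening, from 0 (shut) to 1 (fully open). In form: [[[dx, dy, dz, rx, ry, rz, grip], ...]]. A call has 1 to 10 rows; each row shifts and turns the commanded pose from where the row before left it; what a row does not reach is not made up. A row lasts 1/10 s, in which the tool goes at most 50 mm and 8.59 degrees, less where a joint would pass 70% of its speed; a pose out of reach is approached as far as the arm can. A call with a gripper value outside its range is refused whole. The fingers move at their own pace and stop on an object; the grip force is fixed at half the most. Time passes only in rows, so rows that do not move let the fingers close. It gives the time, the measured TCP pose, the force, the opening and the grip force at its end, in the units of the state.
- manip.state(): the state, without advancing time (a new reading comes with each control period).
- manip.grab_frame(name): name is "scene" or "top" or "wrist"; returns a dict with "frame" (420x560x3 uint8, blue, green, red), "mtx" (3x3 intrinsics, pixels), "R" (3x3) and "t" (3): a world point X has camera coordinates R X + t. Camera axes: x right, y down, z forward; pixel columns grow to the right and rows downward; lengths in m; the calibration is good to about 2 mm. A picture is of the moment at which its call begins. There is no depth.
- manip.job_done(): hands the job in; it is judged then, once.
The state is a dict: "time": time; "joint_pos": joint angles; "joint_vel": joint speeds; "joint_efforts": joint torques, N m; "tool_pos": TCP position; "tool_rot": TCP orientation; "contact_force": force on the tool from outside, world axes, zero at the start; "ft_torque": the same for the moment, N m; "gripper_width": opening from 0.0 (shut) to 1.0 (fully open); "grasp_force": force on a finger pad.
Only numpy, scipy, OpenCV 4.12 (cv2) and the standard library are available. Lean on these libraries where they do the work, as an engineer would, in place of code of your own. Each camera call takes 0.05 s, during which the arm holds its last target. There are 200 camera calls.

## Task

The red-lidded jar of wire ferrules has fallen off the rotating parts carousel: stand it upright again in the carousel's empty cup, lid up, without dropping it, and let go of it. Then turn the carousel until the red jar stands at the yellow pointer of its foot, and finish with the gripper closed on the black centre knob, still holding the carousel there so that it cannot swing round while a colleague opens the jar. Leave the other things on the bench where they are.

Things in the scene. Friction and masses are not known exactly. Their poses are not given: they have to be found in the camera images.
- jar_center (a point): Centre (half-way up, on the axis) of the loose jar: octagonal clear plastic, red lid and red contents, 46 mm across flats, 50 mm across corners, 75 mm tall, straight-sided, about 0.12 kg. z axis: from bottom to lid; x and y axes: square to flats. At the start it lies on a flat, axis 23 mm above the bench, lid pointing to the robot's left give or take 40 degrees.
- jar: The same jar; origin at the centre of its bottom face, 37.5 mm below point jar_center along its z axis. The bench is clear for about 60 mm around the lying jar.
- seat (a point): Centre of the inner floor of the carousel's one empty cup, 30 mm above the bench: black, round, 56 mm inside, 3 mm wall, rim 41 mm above the bench. It turns with the carousel, 82 mm from its axis. Four other cups, 72 degrees apart on that circle, hold like jars (blue, grey, white, green lids) that are fixed in the carousel, tops 105 mm above the bench.
- carousel_base: The carousel's foot, fixed to the bench: dark steel disc, 190 mm diameter; origin on the carousel's vertical axis at bench height. A flat yellow pointer sticks out of it below the tray along the foot's own -x axis, tip 165 mm from the axis: this is the front. The grey round tray above is 237 mm across, its top 27 mm above the bench.
- knob (a point): Centre of the round black knob on the carousel's axis, fixed to the tray and turning it: 40 mm diameter (43 mm over its ribs), 28 mm tall; this point is half-way up it, 127 mm above the bench (top at 141 mm). It stands on a column of 25 mm diameter. Can be gripped from above at any angle.
- carousel (a joint): Turn of the carousel on its foot in rad, anticlockwise seen from above; 0 (or any whole turn) when the empty cup is exactly at the yellow pointer. Turns either way without a stop on a ball bearing, about 0.015 N m of friction, so it may run on a little when pushed. The cup starts 70 to 180 degrees from the pointer, on either side.
- carton: Bystander: white carton with a blue band, 85 x 95 x 80 mm; origin under its centre.
- multimeter: Bystander: yellow and black multimeter lying face up, 165 x 78 x 40 mm; origin under its centre.
- screwdriver: Bystander: red-handled screwdriver, 200 mm long, lying on the bench.
- tape: Bystander: roll of black insulating tape lying flat, 68 mm diameter, 19 mm tall; origin under its centre.
- breaker: Bystander: white three-pole circuit breaker, 84 x 54 x 76 mm; origin under its centre.
- tin: Bystander: standing tin of contact cleaner with a blue label, 52 mm diameter, 100 mm tall; origin under its centre.
Mind the look-alikes: they are no part of the job. Of the things shaped like the jar, the red one is meant.

How it is judged:
By the outcome, as a careful person would: the job done as asked, in the order asked, and still so for the second after the job is handed in, while the arm keeps its last pose, push and grip.
It also fails if it takes over 64 s, if anything falls off the work surface, if the arm or the gripper's body presses on something with over 40 N, if the wrist force passes 120 N, or if a joint passes its speed limit or range.

## Working session

There is one attempt and no reset: what is moved stays moved. The work goes in short steps, Python scripts to look and compute and a tool call to move; the robot and the scene stay as the last step left them, time stands still between calls to the robot, and variables do not carry over. Pictures are saved under pics/ and viewed, at most 10 in all, crops included, and the job is handed in when it is done.

Besides the shell and the picture viewer there is one more tool, called as name(argument=value, ...) on one line, values as JSON. play_rows: Moves the arm, as the interface text tells. Its arguments: {"type":"object","properties":{"series":{"type":"array"}},"required":["series"]}

```bash
mkdir -p pics; cat > h.py <<'E'
import numpy as np,cv2,pickle
from plant import manip
def grab(n,out):
    f=manip.grab_frame(n); cv2.imwrite(f'pics/{out}.png',f['frame']); pickle.dump(f,open(f'pics/{out}.pkl','wb')); return f
def ray(f,u,v,z):
    f=pickle.load(open(f'pics/{f}.pkl','rb')) if isinstance(f,str) else f
    R,t,K=map(np.array,(f['R'],f['t'],f['mtx'])); c=-R.T@t; d=R.T@np.linalg.solve(K,[u,v,1]); return c+d*(z-c[2])/d[2]
def proj(f,X):
    f=pickle.load(open(f'pics/{f}.pkl','rb')) if isinstance(f,str) else f
    p=np.array(f['mtx'])@(np.array(f['R'])@np.array(X)+np.array(f['t'])); return p[:2]/p[2]
E
python3 - <<'E'
from h import *
a=grab('top','top1');b=grab('scene','scene1')
for f in(a,b): print(-np.array(f['R']).T@f['t'])
print(manip.state())
cv2.imwrite('pics/both.png',cv2.resize(np.hstack([a['frame'],b['frame']]),(800,300)))
E
```

```text
[0.39718375 0.05132339 1.75089948]
[ 1.20739517 -0.15644039  0.85707701]
{'time': 0.1, 'joint_pos': array([ 1.10498803e+00,  5.32972234e-02,  1.61419241e+00,  6.46875228e-06,
        1.47601448e+00, -1.19022817e-01]), 'joint_vel': array([ 0.00168547, -0.00041391, -0.00459522,  0.00122892, -0.00168811,
        0.00078571]), 'joint_efforts': array([ 2.60473371e-04, -3.94903457e+01, -3.71364641e+01, -1.50768774e-04,
        3.84004015e-03, -3.04461446e-05]), 'tool_pos': array([0.21217052, 0.58726545, 0.23016067]), 'tool_rot': array([-2.78587134e-04,  1.72525427e-01,  9.85004601e-01, -9.14230495e-04]), 'contact_force': array([-0.26166869,  0.18444374, -0.13306358]), 'ft_torque': array([0.02944606, 0.00785773, 0.00704431]), 'grasp_force': 0.0, 'gripper_width': 1.001225470606637}
```

View pics/top1.png

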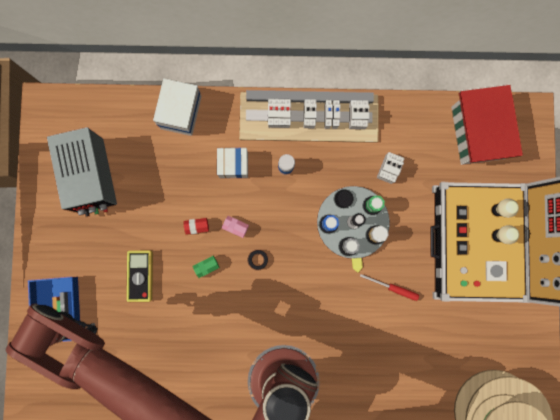

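View pics/scene1.png

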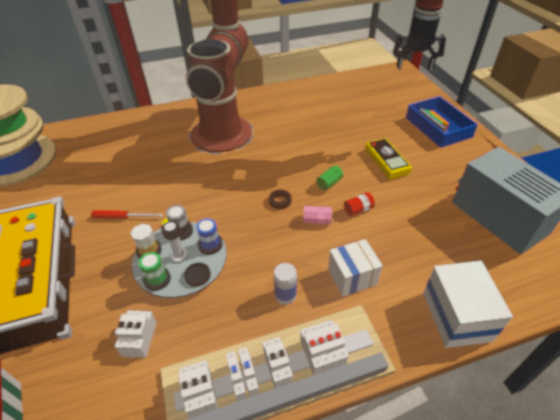

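The top view shows the carousel at about (353,222), its empty cup at about (344,198) and the pointer at (357,264). There is a red object at (196,226), with pink and green ones nearby. I'll enlarge both areas.

```bash
python3 - <<'E'
from h import *
a=cv2.imread('pics/top1.png');b=cv2.imread('pics/scene1.png')
r=lambda i,s:cv2.resize(i,s,interpolation=cv2.INTER_CUBIC)
A=r(a[180:280,310:410],(400,400)); B=r(a[200:280,175:275],(400,320)); C=r(b[195:295,125:235],(400,364))[:,:]; D=r(b[160:230,290:390],(400,280))
im=np.zeros((600,800,3),np.uint8); im[:300,:400]=r(B,(375,300))[:, :375].shape and np.pad(r(B,(375,300)),((0,0),(0,25),(0,0))); im[:280,400:]=D
im[300:,:300]=r(A,(300,300)); im[300:,400:730]=r(C,(330,300))
cv2.imwrite('pics/crop1.png',im)
for n,u,v,z in [('jar',196,226,.023),('knob',359,219,.141),('cup',344,198,.041),('ptr',358,269,.005),('tray',353,222,.027)]: print(n,ray('top1',u,v,z))
E
```

```text
jar [0.49926911 0.29578747 0.023     ]
knob [ 0.52271951 -0.21712377  0.141     ]
cup [ 0.59805372 -0.18475715  0.041     ]
ptr [ 0.36873639 -0.23725519  0.005     ]
tray [ 0.52143358 -0.21659594  0.027     ]
```

View pics/crop1.png

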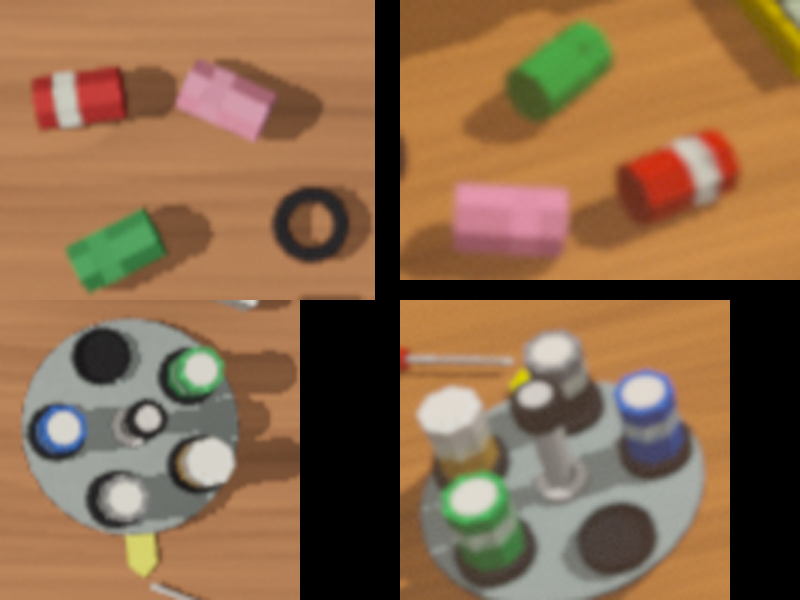

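The red jar's lid points left, azimuth about 94°. The empty cup is about 164° clockwise of the pointer. I'll move above the jar, lining up the closing axis on the way.

play_rows(series=[[[0.032,-0.033,0,0,0,-7.3,1],[0.032,-0.033,0,0,0,-7.3,1],[0.032,-0.033,0,0,0,-7.3,1],[0.032,-0.033,0,0,0,-7.3,1],[0.032,-0.033,0,0,0,-7.3,1],[0.032,-0.033,0,0,0,-7.3,1],[0.032,-0.033,0,0,0,-7.3,1],[0.032,-0.033,0,0,0,-7.3,1],[0.032,-0.033,0,0,0,-7.3,1],[0,0,0,0,0,0,1]]])

```text
time: 1.1
tool_pos: [0.5032, 0.2869, 0.2307]
tool_rot: [0.001, 0.682, 0.731, -0.001]
contact_force: [0.3, -0.3, 0.8]
gripper_width: 0.998
grasp_force: 0.0
```

```bash
python3 - <<'E'
from h import *
f=grab('wrist','w1'); s=manip.state(); print(s['tool_pos'],s['tool_rot'],s['joint_pos'],-np.array(f['R']).T@f['t'])
E
```

```text
[0.50158298 0.28876717 0.23062504] [-2.79399922e-04  6.80650667e-01  7.32607869e-01 -5.49325031e-04] [ 3.93786389e-01 -5.53992311e-02  1.72203025e+00  5.21886778e-05
  1.47619313e+00  3.20286292e-01] [0.49741434 0.36206272 0.37408358]
```

View pics/w1.png

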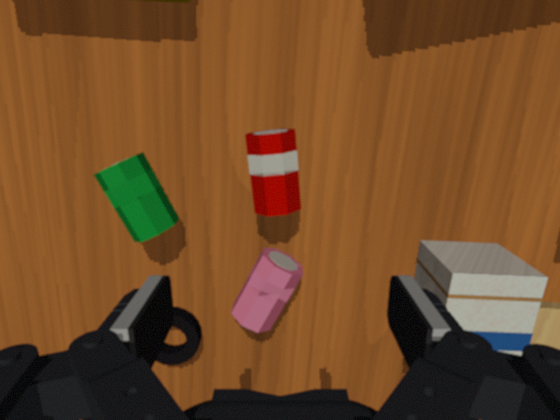

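```bash
python3 - <<'E'
from h import *
a,b=ray('w1',272,136,.046),ray('w1',277.5,214,.046)
print(a,b,(a+b)/2,np.linalg.norm(a-b),np.degrees(np.arctan2(*(a-b)[1::-1])))
for p in [(247,136),(296,131),(254,216),(300,209)]: print(ray('w1',*p,.023))
print('pink',ray('w1',283,262,.023))
# top estimate at both ends
print(ray('top1',184.6,226.9,.03),ray('top1',208.1,225.3,.03))
c=ray('top1',357.7,272.3,.005);print(c)
E
```

```text
[0.49300768 0.32923134 0.046     ] [0.50266266 0.2579315  0.046     ] [0.49783517 0.29358142 0.046     ] 0.07195057451794333 97.71172746365794
[0.46928711 0.32530413 0.023     ]
[0.51479772 0.33307966 0.023     ]
[0.47968411 0.24690689 0.023     ]
[0.52503758 0.2573942  0.023     ]
pink [0.51228914 0.19865464 0.023     ]
[0.49524735 0.33179686 0.03      ] [0.50185441 0.25548914 0.03      ]
[ 0.35794899 -0.23632111  0.005     ]
```

Jar centre is about (0.497, 0.293), lid azimuth about 97.5°. I'll tilt the tool 50° so the jar can be stood up with a 40° lean, going first to a standoff point.

play_rows(series=[[[-0.002,0.0115,-0.01,0,0,3.3,1],[-0.002,0.0115,-0.02,-8.26,-1.09,0,1],[-0.002,0.0115,-0.02,-8.26,-1.09,0,1],[-0.002,0.0115,-0.02,-8.26,-1.09,0,1],[-0.002,0.0115,-0.02,-8.26,-1.09,0,1],[-0.002,0.0115,-0.02,-8.26,-1.09,0,1],[0,0,-0.02,-8.26,-1.09,0,1],[0,0,0,0,0,0,1],[0,0,0,0,0,0,1]]])

```text
time: 2.05
tool_pos: [0.4869, 0.3601, 0.0995]
tool_rot: [0.317, 0.595, 0.684, -0.28]
contact_force: [-0.6, -1.1, 1.0]
gripper_width: 0.998
grasp_force: 0.0
```

```bash
cat >> h.py <<'E'
from scipy.spatial.transform import Rotation as Ro
def pose():
    s=manip.state(); R=Ro.from_quat(np.roll(s['tool_rot'],-1)).as_matrix()
    print('p',s['tool_pos'].round(4),'y',R[:,1].round(3),'z',R[:,2].round(3),'q',s['joint_pos'].round(2),'F',s['contact_force'].round(1),'g',round(s['gripper_width'],3),round(s['grasp_force'],1),s['time'])
    return s['tool_pos'],R
E
python3 -c "
from h import *
p,R=pose(); print(np.array([.4964,.298,.023])+.020*R[:,2]-p)"
```

```text
p [0.4869 0.3601 0.0995] y [ 0.991  0.135 -0.006] z [ 0.1   -0.76  -0.642] q [ 0.79  0.51  1.47 -0.66  1.75  0.74] F [-0.6 -1.1  1. ] g 0.998 0.0 2.05
[ 0.01146966 -0.07730341 -0.08939297]
```

play_rows(series=[[[0.002,-0.012,-0.034,0,0,0,1],[0.0025,-0.018,-0.016,0,0,0,1],[0.0025,-0.018,-0.016,0,0,0,1],[0.0025,-0.017,-0.014,0,0,0,1],[0.002,-0.012,-0.0095,0,0,0,1],[0,0,0,0,0,0,1],[0,0,0,0,0,0,0.4],[0,0,0,0,0,0,0.2],[0,0,0,0,0,0,0],[0,0,0,0,0,0,0]]])

```text
time: 3.05
tool_pos: [0.5006, 0.284, 0.0132]
tool_rot: [0.318, 0.596, 0.683, -0.278]
contact_force: [-0.7, 1.2, 5.0]
gripper_width: 0.532
grasp_force: 61.4
```

```bash
python3 -c "
from h import *
pose()"
```

```text
p [0.5006 0.284  0.0132] y [ 0.991  0.134 -0.001] z [ 0.102 -0.759 -0.643] q [ 0.7   0.54  1.6  -0.7   1.57  0.78] F [-0.7  1.2  5. ] g 0.532 61.4 3.05
```

play_rows(series=[[[0,0,0.03,0,0,0,0],[0,0,0.045,0,0,0,0],[0,0,0.045,0,0,0,0],[0,0,0.04,8.11,1.1,0,0],[0,0,0.04,8.11,1.1,0,0],[0,0,0.02,8.11,1.1,0,0],[0,0,0.02,8.11,1.1,0,0],[0,-0.03,0,8.11,1.1,0,0],[0,-0.03,0,8.11,1.1,0,0],[0,-0.03,0,8.11,1.1,0,0]]])

```text
time: 4.05
tool_pos: [0.4999, 0.1925, 0.2532]
tool_rot: [-0.05, 0.655, 0.753, 0.044]
contact_force: [0.8, -0.2, -1.1]
gripper_width: 0.528
grasp_force: 61.4
```

play_rows(series=[[[0.0,-0.03,0,8.11,1.1,0,0],[0.0,-0.03,0,8.11,1.1,0,0],[0.0,-0.03,0,8.11,1.1,0,0],[0.0,-0.03,0,8.11,1.1,0,0],[0,-0.03,0,0,0,7.67,0],[0,-0.03,0,0,0,7.67,0],[0,-0.03,0,0,0,7.67,0],[0,-0.03,0,0,0,7.67,0],[0,-0.03,0,0,0,7.67,0],[0,-0.03,0,0,0,7.67,0]]])

```text
time: 5.05
tool_pos: [0.5001, -0.1086, 0.2512]
tool_rot: [-0.326, 0.289, 0.894, 0.105]
contact_force: [0.1, -0.5, -0.3]
gripper_width: 0.532
grasp_force: 61.6
```

```bash
python3 -c "
from h import *
pose()"
```

```text
p [ 0.5001 -0.1086  0.2512] y [ 0.585  0.811 -0.002] z [-0.523  0.376 -0.765] q [-0.43  0.21  1.52  0.14  2.1  -1.35] F [ 0.1 -0.5 -0.3] g 0.532 61.6 5.05
```

play_rows(series=[[[0.022,-0.0175,-0.0,0,0,0,0],[0.022,-0.0175,-0.02,0,0,0,0],[0.022,-0.0175,-0.03,0,0,0,0],[0.022,-0.0175,-0.03,0,0,0,0],[0,0,-0.02,0,0,0,0],[0,0,0,0,0,0,0]]])

```text
time: 5.65
tool_pos: [0.586, -0.1762, 0.1471]
tool_rot: [-0.33, 0.291, 0.892, 0.106]
contact_force: [-0.1, 0.9, -1.4]
gripper_width: 0.53
grasp_force: 61.6
```

```bash
python3 - <<'E'
from h import *
p,R=pose()
fs=[grab(n,n+'2') for n in('wrist','scene')]
w=fs[0]['frame']; s=cv2.resize(fs[1]['frame'][150:330,90:270],(420,420),interpolation=cv2.INTER_CUBIC)
cv2.imwrite('pics/c2.png',cv2.resize(np.hstack([w,s]),(800,343)))
E
```

```text
p [ 0.586  -0.1762  0.1471] y [ 0.589  0.808 -0.003] z [-0.526  0.381 -0.76 ] q [-0.46  0.53  1.29  0.12  2.01 -1.39] F [-0.1  0.9 -1.4] g 0.53 61.6 5.65
```

View pics/c2.png

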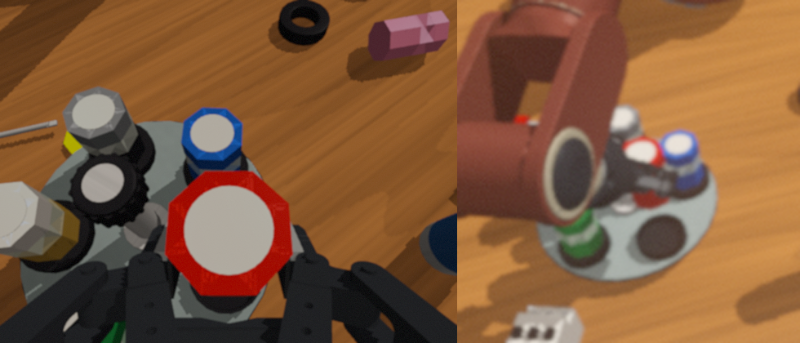

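The jar is upright in the gripper, lid up: lid centre (280,282) and knob top (125,227) in wrist pixels. I'll compute both.

```bash
python3 - <<'E'
from h import *
p,R=pose()
for zt in (.190,.194,.198):print('lid',ray('wrist2',280.5,281.8,zt))
print('knob w',ray('wrist2',125,225,.141))
for j,(u,v) in {'grey':(118,137),'blue':(260,163)}.items(): print(j,ray('wrist2',u,v,.105))
print('blue top1',ray('top1',331.3,223.2,.105),'cup scene2',ray('scene2',90+(662-457)*.525,150+239*.525,.041))
print('expected cup in top1',proj('top1',[.597,-.185,.041]))
E
```

```text
p [ 0.5874 -0.1765  0.152 ] y [ 0.589  0.808 -0.001] z [-0.522  0.378 -0.765] q [-0.46  0.53  1.29  0.12  2.02 -1.39] F [-0.3 -0.5 -0.4] g 0.531 61.6 5.75
lid [ 0.59389905 -0.18157333  0.19      ]
lid [ 0.59461796 -0.18209571  0.194     ]
lid [ 0.59533687 -0.18261809  0.198     ]
knob w [ 0.51919394 -0.21911835  0.141     ]
grey [ 0.4400478  -0.19992104  0.105     ]
blue [ 0.5104669  -0.13663444  0.105     ]
blue top1 [ 0.51083293 -0.13689658  0.105     ] cup scene2 [ 0.60263653 -0.18448016  0.041     ]
expected cup in top1 [344.07253784 198.32368426]
```

play_rows(series=[[[0.0015,-0.0025,-0.02,0,0,0,0],[0,0,-0.03,0,0,0,0],[0,0,-0.02,0,0,0,0],[0,0,-0.006,0,0,0,0],[0,0,-0.003,0,0,0,0],[0,0,0,0,0,0,0]]])

```text
time: 6.35
tool_pos: [0.5897, -0.1798, 0.0734]
tool_rot: [-0.325, 0.291, 0.893, 0.105]
contact_force: [0.4, -0.0, -0.3]
gripper_width: 0.533
grasp_force: 61.6
```

```bash
python3 - <<'E'
from h import *
p,R=pose()
fs=[grab(n,n+'3') for n in('wrist','scene')]
w=fs[0]['frame']; s=cv2.resize(fs[1]['frame'][200:300,120:220],(420,420),interpolation=cv2.INTER_CUBIC)
cv2.imwrite('pics/c3.png',cv2.resize(np.hstack([w,s]),(800,343)))
E
```

```text
p [ 0.5897 -0.1798  0.0734] y [ 0.589  0.808 -0.001] z [-0.52   0.378 -0.766] q [-0.46  0.61  1.31  0.11  1.91 -1.41] F [ 0.4 -0.  -0.3] g 0.533 61.6 6.35
```

View pics/c3.png

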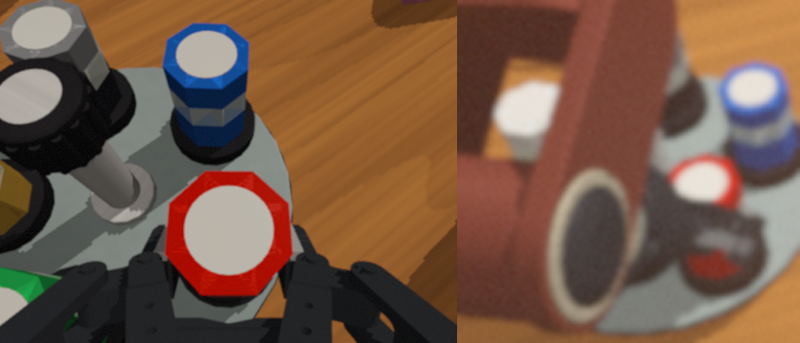

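```bash
python3 - <<'E'
from h import *
def c(X): q=proj('scene3',X); return ((q-[120,200])*3.43+[457,0]).round(0)
for cx,cy in [(.597,-.185),(.600,-.185)]:
  P=np.array([c([cx+.031*np.cos(a),cy+.031*np.sin(a),.041]) for a in np.linspace(0,6.28,60)]); print('rim',P.min(0),P.max(0))
print('lid',c([.5976,-.1856,.1203]),'jarbot',c([.5976,-.1856,.0453]))
P=np.array([c([.5105+.025*np.cos(a),-.1367+.025*np.sin(a),.105]) for a in np.linspace(0,6.28,60)]); print('blue top',P.min(0),P.max(0))
E
```

```text
rim [676. 217.] [766. 290.]
rim [677. 220.] [766. 294.]
lid [700. 184.] jarbot [719. 250.]
blue top [717.  62.] [787. 115.]
```

Cup and jar line up to within about 1–2 mm, so I'll lower gently.

play_rows(series=[[[0,0,-0.005,0,0,0,0],[0,0,-0.003,0,0,0,0],[0,0,-0.002,0,0,0,0],[0,0,0,0,0,0,0]]])

```text
time: 6.85
tool_pos: [0.5891, -0.1796, 0.062]
tool_rot: [-0.326, 0.291, 0.893, 0.106]
contact_force: [-0.1, -0.6, -0.6]
gripper_width: 0.529
grasp_force: 61.6
```

play_rows(series=[[[0,0,-0.002,0,0,0,0],[0,0,-0.001,0,0,0,0],[0,0,0,0,0,0,0]]])

```text
time: 7.15
tool_pos: [0.5892, -0.1796, 0.0594]
tool_rot: [-0.326, 0.291, 0.893, 0.106]
contact_force: [0.1, 0.0, -1.3]
gripper_width: 0.534
grasp_force: 61.6
```

play_rows(series=[[[0,0,-0.001,0,0,0,0],[0,0,-0.001,0,0,0,0],[0,0,0,0,0,0,0]]])

```text
time: 7.45
tool_pos: [0.5895, -0.1798, 0.0584]
tool_rot: [-0.326, 0.291, 0.893, 0.106]
contact_force: [-0.6, 0.0, 1.4]
gripper_width: 0.531
grasp_force: 62.0
```

```bash
python3 -c "
from h import *
pose()"
```

```text
p [ 0.5895 -0.1798  0.0584] y [ 0.589  0.808 -0.001] z [-0.52   0.378 -0.766] q [-0.46  0.63  1.31  0.11  1.89 -1.41] F [-0.6  0.   1.4] g 0.531 62.0 7.45
```

play_rows(series=[[[0,0,-0.001,0,0,0,0],[0,0,-0.001,0,0,0,0],[0,0,0,0,0,0,0]]])

```text
time: 7.75
tool_pos: [0.5897, -0.18, 0.0584]
tool_rot: [-0.326, 0.291, 0.893, 0.106]
contact_force: [-2.0, 0.4, 8.8]
gripper_width: 0.53
grasp_force: 62.6
```

Seated: contact came at the predicted height. I'll relieve the push, open, and back out along the tool axis.

play_rows(series=[[[0,0,0.0015,0,0,0,0],[0,0,0,0,0,0,0.6],[0,0,0,0,0,0,0.7],[0,0,0,0,0,0,0.75],[0.0025,-0.002,0.004,0,0,0,0.75],[0.008,-0.006,0.012,0,0,0,0.75],[0.013,-0.009,0.019,0,0,0,0.75],[0.02,-0.014,0.03,0,0,0,0.75],[0.02,-0.014,0.03,0,0,0,0.75],[0,0,0.03,0,0,0,0.75]]])

```text
time: 8.75
tool_pos: [0.6542, -0.2262, 0.1828]
tool_rot: [-0.325, 0.292, 0.893, 0.105]
contact_force: [0.2, 0.2, -0.3]
gripper_width: 0.748
grasp_force: 0.0
```

```bash
python3 - <<'E'
from h import *
p,R=pose()
fs=[grab(n,n+'4') for n in('wrist','scene')]
w=fs[0]['frame']; s=cv2.resize(fs[1]['frame'][190:310,110:230],(420,420),interpolation=cv2.INTER_CUBIC)
cv2.imwrite('pics/c4.png',cv2.resize(np.hstack([w,s]),(800,343)))
E
```

```text
p [ 0.6542 -0.2262  0.1828] y [ 0.59   0.808 -0.001] z [-0.519  0.378 -0.766] q [-0.48  0.68  1.01  0.11  2.13 -1.39] F [ 0.2  0.2 -0.3] g 0.748 0.0 8.75
```

View pics/c4.png

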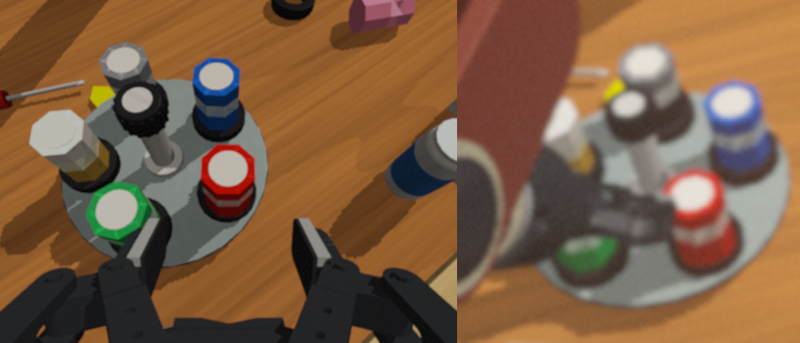

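The red jar stands in its cup, lid up: wrist view (228,169), scene view (697,215). Next I'll untilt the tool above the knob.

play_rows(series=[[[0,0,0.04,0,0,0,0.75],[0,0,0.04,0,0,0,0.75],[-0.026,0.0016,0.01,-4.71,-6.46,0,0.75],[-0.026,0.0016,0,-4.71,-6.46,0,0.75],[-0.026,0.0016,0,-4.71,-6.46,0,0.75],[-0.026,0.0016,0,-4.71,-6.46,0,0.75],[-0.029,0.0016,-0.02,-4.71,-6.46,0,0.75],[0,0,0,0,0,0,0.75],[0,0,0,0,0,0,0.75]]])

```text
time: 9.75
tool_pos: [0.5166, -0.2148, 0.2488]
tool_rot: [-0.003, 0.31, 0.951, 0.0]
contact_force: [-0.1, 0.2, 0.0]
gripper_width: 0.75
grasp_force: 0.0
```

```bash
python3 - <<'E'
from h import *
p,R=pose()
print(ray('wrist4',170,125,.141),ray('wrist4',279,207,.105),ray('wrist4',147,255,.105),ray('wrist4',265,92,.105))
f=grab('wrist','w5')
cv2.imwrite('pics/c5.png',f['frame'])
E
```

```text
p [ 0.5166 -0.2148  0.2488] y [ 0.59   0.808 -0.001] z [-0.006  0.003 -1.   ] q [-0.53 -0.11  1.74 -0.    1.52 -1.47] F [-0.1  0.2  0. ] g 0.75 0.0 9.75
[ 0.52145226 -0.21826418  0.141     ] [ 0.5981256 -0.1860184  0.105    ] [ 0.57452294 -0.2770562   0.105     ] [ 0.50982004 -0.13558251  0.105     ]
```

View pics/c5.png

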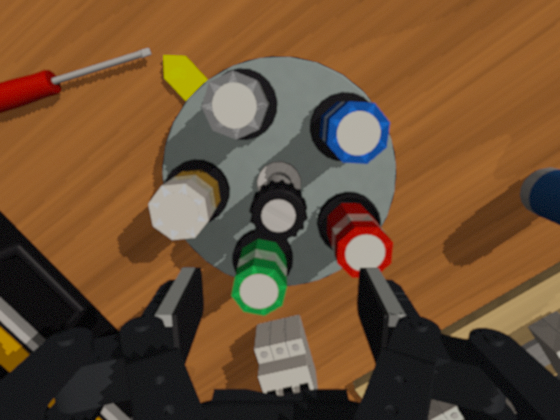

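```bash
cat > ang.py <<'E'
from h import *
def ptr(name,box):
    f=pickle.load(open(f'pics/{name}.pkl','rb')); hsv=cv2.cvtColor(f['frame'],cv2.COLOR_BGR2HSV)
    m=cv2.inRange(hsv,(22,120,90),(36,255,255)); k=np.zeros_like(m); x0,x1,y0,y1=box; k[y0:y1,x0:x1]=1
    v,u=np.nonzero(m*k); P=np.array([ray(f,a,b,.006)[:2] for a,b in zip(u,v)]); print(name,len(u),u.min(),u.max(),v.min(),v.max())
    A=np.array([.521,-.218]); d=P-A; r=np.hypot(*d.T); tip=P[r>r.max()-.004].mean(0)
    w=d.mean(0); print('r',r.min(),r.max(),'mean az',np.degrees(np.arctan2(w[1],w[0])),'tip',tip,np.degrees(np.arctan2(*(tip-A)[::-1])))
def phase(name,L,z=.105):
    # L: {offset_deg: (u,v)}; fit axis + cup azimuth
    from scipy.optimize import least_squares
    P={o:ray(name,*q,z)[:2] for o,q in L.items()}
    res=least_squares(lambda x:np.concatenate([P[o]-x[:2]-.082*np.array([np.cos(x[2]+np.radians(o)),np.sin(x[2]+np.radians(o))]) for o in P]),[.52,-.218,0.4])
    print(name,'axis',res.x[:2],'cup az',np.degrees(res.x[2]),'res mm',(res.fun*1e3).round(1))
E
python3 - <<'E'
from ang import *
ptr('w5',(150,225,45,110)); ptr('top1',(345,372,255,280)); ptr('wrist4',(105,160,95,140))
phase('w5',{0:(365,252),-72:(260,291),-144:(182,206),144:(236,106),72:(360,133)})
print(ray('w5',279,215,.141))
E
```

```text
w5 1334 163 207 54 101
r 0.12300066482337584 0.16717620865159877 mean az -173.2281858309479 tip [ 0.3573007  -0.23712154] -173.33753196529875
top1 119 352 362 258 271
r 0.11893513302716623 0.16028516290386877 mean az -173.62065826838426 tip [ 0.36360903 -0.23617695] -173.41214476191774
wrist4 543 110 140 105 130
r 0.13769402536996128 0.1694916694172725 mean az -173.4442497303716 tip [ 0.35492537 -0.23676882] -173.55211139382766
w5 axis [ 0.52009211 -0.21665781] cup az 22.76289995352052 res mm [ 2.  -0.3  1.2 -0.2 -1.8  3.1 -0.1 -2.1 -1.3 -0.5]
[ 0.51950001 -0.21781095  0.141     ]
```

Pointer azimuth is −173.4°, the red cup's about 22.8°, so a turn of about −196° is needed and j6 has room for it. Lowering onto the knob and gripping.

play_rows(series=[[[0.0018,-0.0015,-0.03,0,0,0,0.75],[0.002,-0.0015,-0.035,0,0,0,0.75],[0,0,-0.035,0,0,0,0.75],[0,0,-0.025,0,0,0,0.75],[0,0,-0.012,0,0,0,0.75],[0,0,-0.005,0,0,0,0.75],[0,0,0,0,0,0,0.55],[0,0,0,0,0,0,0.4],[0,0,0,0,0,0,0.0],[0,0,0,0,0,0,0]]])

```text
time: 10.8
tool_pos: [0.5243, -0.2222, 0.1128]
tool_rot: [0.001, 0.31, 0.951, -0.003]
contact_force: [-3.8, -5.8, -0.5]
gripper_width: 0.448
grasp_force: 61.0
```

```bash
python3 -c "
from h import *
pose()"
```

```text
p [ 0.5243 -0.2222  0.1128] y [ 0.59   0.808 -0.005] z [-0.    -0.006 -1.   ] q [-0.53  0.02  1.85 -0.01  1.27 -1.47] F [-3.8 -5.8 -0.5] g 0.448 61.0 10.8
```

The TCP sits about 5 mm off the knob along the pads. I'll open slightly, re-centre and grip again.

play_rows(series=[[[0,0,0,0,0,0,0.65],[0,0,0,0,0,0,0.65],[-0.0035,0.004,-0.004,0,0,0,0.65],[0,0,0,0,0,0,0.65],[0,0,0,0,0,0,0.65]]])

```text
time: 11.3
tool_pos: [0.5201, -0.2153, 0.1061]
tool_rot: [-0.001, 0.31, 0.951, -0.0]
contact_force: [-0.9, -0.7, 0.3]
gripper_width: 0.65
grasp_force: 0.0
```

```bash
python3 -c "
from h import *
pose()"
```

```text
p [ 0.5201 -0.2153  0.1061] y [ 0.589  0.808 -0.001] z [-0.002  0.    -1.   ] q [-0.52  0.02  1.87 -0.    1.26 -1.46] F [-0.9 -0.7  0.3] g 0.65 0.0 11.3
```

play_rows(series=[[[0.0003,-0.0022,0.0005,0,0,0,0.65],[0,0,0,0,0,0,0.65],[0,0,0,0,0,0,0.5],[0,0,0,0,0,0,0.3],[0,0,0,0,0,0,0],[0,0,0,0,0,0,0]]])

```text
time: 11.9
tool_pos: [0.5199, -0.2191, 0.1074]
tool_rot: [-0.001, 0.31, 0.951, -0.002]
contact_force: [-3.8, -2.4, 3.7]
gripper_width: 0.452
grasp_force: 60.5
```

```bash
python3 -c "
from h import *
pose()"
```

```text
p [ 0.5199 -0.2191  0.1074] y [ 0.59   0.808 -0.004] z [-0.003 -0.002 -1.   ] q [-0.53  0.02  1.86 -0.    1.26 -1.47] F [-3.8 -2.4  3.7] g 0.452 60.5 11.9
```

play_rows(series=[[[0,0,0,0,0,-2,0],[0,0,0,0,0,-4,0],[0,0,0,0,0,-6,0],[0,0,0,0,0,-6,0],[0,0,0,0,0,-6,0],[0,0,0,0,0,-6,0],[0,0,0,0,0,-6,0],[0,0,0,0,0,-6,0],[0,0,0,0,0,-6,0],[0,0,0,0,0,-6,0]]])

```text
time: 12.9
tool_pos: [0.5194, -0.2193, 0.1074]
tool_rot: [-0.001, 0.709, 0.705, -0.002]
contact_force: [-5.5, -4.0, 5.1]
gripper_width: 0.455
grasp_force: 60.6
```

play_rows(series=[[[0,0,0,0,0,-6,0],[0,0,0,0,0,-6,0],[0,0,0,0,0,-6,0],[0,0,0,0,0,-6,0],[0,0,0,0,0,-6,0],[0,0,0,0,0,-6,0],[0,0,0,0,0,-6,0],[0,0,0,0,0,-6,0],[0,0,0,0,0,-6,0],[0,0,0,0,0,-6,0]]])

```text
time: 13.9
tool_pos: [0.5188, -0.2189, 0.1074]
tool_rot: [-0.001, 0.967, 0.255, -0.002]
contact_force: [-8.3, -2.8, 6.1]
gripper_width: 0.453
grasp_force: 60.8
```

play_rows(series=[[[0,0,0,0,0,-6,0],[0,0,0,0,0,-6,0],[0,0,0,0,0,-6,0],[0,0,0,0,0,-6,0],[0,0,0,0,0,-6,0],[0,0,0,0,0,-6,0],[0,0,0,0,0,-6,0],[0,0,0,0,0,-6,0],[0,0,0,0,0,-6,0],[0,0,0,0,0,-6,0]]])

```text
time: 14.9
tool_pos: [0.5189, -0.2183, 0.1074]
tool_rot: [-0.0, 0.965, -0.262, -0.001]
contact_force: [-10.3, -1.8, 7.4]
gripper_width: 0.447
grasp_force: 60.9
```

play_rows(series=[[[0,0,0,0,0,-6,0],[0,0,0,0,0,-6,0],[0,0,0,0,0,-5,0],[0,0,0,0,0,-3,0],[0,0,0,0,0,-2,0],[0,0,0,0,0,0,0],[0,0,0,0,0,0,0]]])

```text
time: 15.6
tool_pos: [0.5191, -0.2182, 0.1074]
tool_rot: [0.0, 0.898, -0.44, -0.001]
contact_force: [-9.1, -0.5, 7.1]
gripper_width: 0.455
grasp_force: 60.9
```

```bash
python3 - <<'E'
from h import *
p,R=pose(); print(np.degrees(np.arctan2(R[1,1],R[0,1])))
fs=[grab(n,n+'6') for n in('wrist','top','scene')]
s=cv2.resize(fs[1]['frame'][170:290,300:420],(420,420),interpolation=cv2.INTER_CUBIC)
s2=cv2.resize(fs[2]['frame'][180:300,110:230],(420,420),interpolation=cv2.INTER_CUBIC)
o=np.zeros((600,800,3),np.uint8); o[:300,:400]=cv2.resize(fs[0]['frame'],(400,300)); o[:400,400:]=cv2.resize(s,(400,400)); o[300:,:300]=cv2.resize(s2,(300,300))
cv2.imwrite('pics/c6.png',o)
E
```

```text
p [ 0.5191 -0.2182  0.1074] y [-0.79  -0.613  0.002] z [-0.002  0.    -1.   ] q [-0.53  0.02  1.86 -0.    1.26  1.95] F [-9.1 -0.5  7.1] g 0.455 60.9 15.6
-142.173042451668
```

View pics/c6.png

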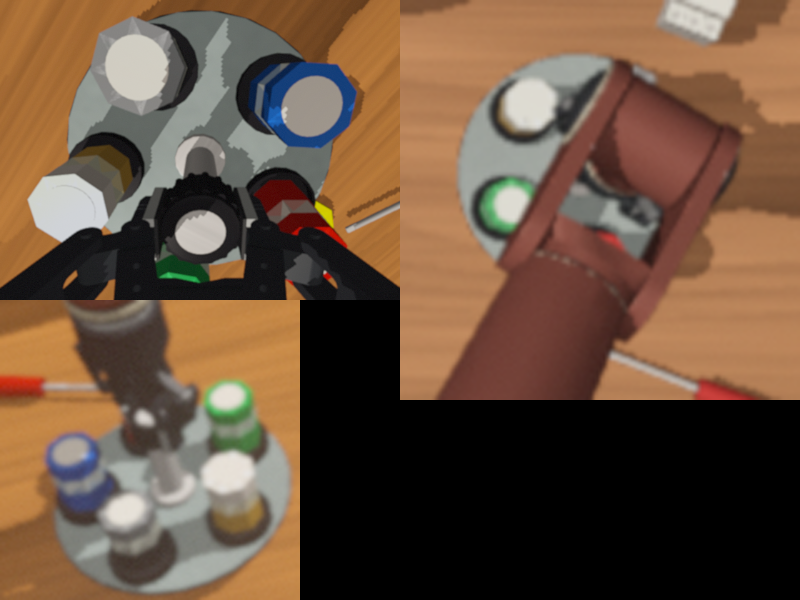

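```bash
python3 - <<'E'
from ang import *
phase('wrist6',{144:(191.8,93.8),72:(436.8,148.4),-144:(96,289)})
phase('top6',{-72:(333.6,230.9),-144:(338.4,200.9)})
s=lambda x,y:(x*.4+110,(y-300)*.4+180)
phase('scene6',{72:s(74,453),144:s(128,511),-144:s(229,472),-72:s(230,398)})
# start calibration of the same lids
phase('top1',{72:(331.3,223.2),144:(351.3,245.8),-144:(378.5,234),-72:(376.5,203.5)})
k=lambda x,y:(125+x/3,195+y/3.03)
phase('scene1',{72:k(645-400,393-300),144:k(553-400,353-300),-144:k(452-400,411-300),-72:k(474-400,498-300)})
E
```

```text
wrist6 axis [ 0.51954288 -0.21895624] cup az 187.3522967803992 res mm [ 0.2  0.6 -0.3 -0.2  0.1 -0.3]
top6 axis [ 0.52411993 -0.2169661 ] cup az 189.41332706293616 res mm [ 0.6 -0.1 -0.6  0.1]
scene6 axis [ 0.52108743 -0.21616206] cup az 187.92273716690633 res mm [ 1.   1.1 -0.1 -0.3 -1.5 -1.   0.7  0.2]
top1 axis [ 0.52059655 -0.21620283] cup az 23.930788116266015 res mm [-1.3 -2.3  1.2 -0.5  0.3  3.2 -0.3 -0.4]
scene1 axis [ 0.51997465 -0.2171301 ] cup az 23.64839901345271 res mm [-0.7  0.3  1.5 -0.8  0.5  0.9 -1.3 -0.3]
```

Fits average about 187.7° against the target 186.6°. I'll nudge by −1.1°, relieve the side load and look once more, closer.

play_rows(series=[[[-0.001,0,0,0,0,-0.6,0],[0,0,0,0,0,-0.5,0],[0,0,0,0,0,0,0],[0,0,0,0,0,0,0]]])

```text
time: 16.15
tool_pos: [0.5192, -0.2182, 0.1074]
tool_rot: [0.0, 0.894, -0.448, 0.0]
contact_force: [-5.6, -1.5, 6.3]
gripper_width: 0.452
grasp_force: 60.7
```

```bash
python3 - <<'E'
from h import *
p,R=pose(); print(np.degrees(np.arctan2(R[1,1],R[0,1])))
f=grab('wrist','w7'); cv2.imwrite('pics/c7.png',cv2.resize(f['frame'],(800,600),interpolation=cv2.INTER_CUBIC))
E
```

```text
p [ 0.5192 -0.2182  0.1074] y [-0.801 -0.598 -0.   ] z [ 0. -0. -1.] q [-0.53  0.02  1.87  0.    1.26  1.97] F [-5.6 -1.5  6.3] g 0.452 60.7 16.15
-143.26807281252226
```

View pics/c7.png

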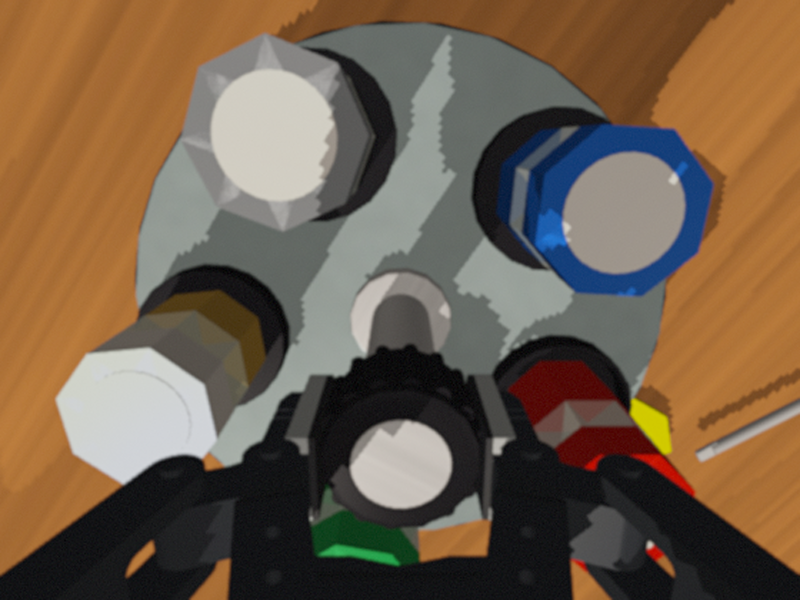

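```bash
python3 - <<'E'
from ang import *
phase('w7',{144:(274*.7,135*.7),72:(624*.7,213*.7),-144:(137*.7,416*.7)})
ptr('w7',(430,480,270,325))
# red rim centre vs fit: outer cup edge points of red, blue
for p in [(562,336),(500,362),(630,385)]: 
    q=ray('w7',p[0]*.7,p[1]*.7,.041)[:2]; print(q)
E
```

```text
w7 axis [ 0.51923377 -0.21859719] cup az 186.4387059460257 res mm [ 0.3  0.2 -0.5 -0.4  0.1  0.2]
w7 667 440 470 278 318
r 0.1324747392468251 0.1690327325344606 mean az -170.64047894538078 tip [ 0.355299   -0.23666906] -173.57175689334142
[ 0.46041784 -0.25507501]
[ 0.47385849 -0.23005852]
[ 0.42115386 -0.25576196]
```

The red jar is now at 186.4° and the pointer at about 186.5°, with the knob gripped at 60 N. Handing in.

```bash
python3 -c "
from plant import manip
print(manip.job_done())"
```

```text
the job is handed in; nothing more can be done
None
```

The red jar stands lid up in the carousel's empty cup, turned to within about 1° of the yellow pointer by my last camera measurement; I handed the job in at about 16 s with the gripper still closed on the knob at 60 N.

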